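# Shim the pump against its end stop and hold the wedge tight

## Robot

A 6-joint arm with a two-finger parallel gripper is mounted at the origin on the work surface. World frame = base frame: x ahead of the robot, y to its left, z up, the work surface at z = 0. Lengths are in m, angles in rad, forces in N, time in s.
With the tool pointing down it reaches from about 0.35 to 1 m from the base axis. Payload 7.1 kg.
Tool frame: the origin (TCP) lies on the centre line of the jaws, within the pads' length; the fingertips stand manip.tip_reach ahead of it and the grasp point (between the pads) lies 8 mm behind it (manip.tip_reach is the distance from the TCP to the fingertips, in m); z points along the fingers, x is the direction in which the jaws open and shut, and the axes are right-handed (so a half turn about z gives the same grasp; the last joint's range is limited). The gripper opens to 85 mm and grips with 20 to 120 N. Pads are 22 mm wide; open, the fingers measure 114 mm over their backs; the gripper's body (76 mm by 85 mm) begins 54 mm behind the grasp point. The pads swing forward as they close: fully open they stand 13 mm farther back than shut.
Start: joints at [-1.366, 0.423, 1.63, -0, 1.089, -0.019], TCP at [0.139, -0.609, 0.208] pointing down, gripper open.
Joint ranges: [-3, 3], [-0.9, 2.11], [0.09, 2.58], [-1.31, 4.45], [0.11, 2.69], [-2.54, 2.54]. Speed limits (rad/s): [2.39, 2.39, 3.01, 3.14, 3.14, 3.14].

## Interface

Orientations are given as a 3x3 rotation matrix whose columns are the frame's x, y, z axes.
In Python, from rig import manip, claw, camera gives the robot as it stands. Calls block until the motion is done:
- manip.goto(position, orientation): joint-space move of the TCP to a pose.
- manip.servo_line(position, rot=None, vel=0.15, until_force=None): straight line of the TCP; rot=None keeps the orientation; vel is the mean speed in m/s. With until_force (N) it stops when the force on the tool has changed by that much, and returns True; else False.
- manip.movej(angles): joint-space move.
- claw.move_gripper(opening): opening from 0.0 (shut) to 1.0 (fully open); the grip force is fixed at half the most; returns when the fingers have stopped.
- manip.dwell(seconds).
- manip.ik(position, orientation): joint angles nearest the present ones, or None.
- camera(name): name is "side" or "top"; returns a dict with "pixels" (420x560x3 uint8, red, green, blue), "z_map" (420x560 float32, m along the optical axis (not along the pixel's ray), 0 where there is no reading), "K" (3x3 intrinsics, pixels), "k1" (the pictures are not rectified: a ray, as slopes to the right and down, at radius r is drawn at 1 + k1 r^2 times it, then the intrinsics apply), "world_to_cam" (4x4, takes a point from world to camera coordinates). Camera axes: x right, y up, looking along -z (the intrinsics and any distortion apply to the point x, -y, -z); pixel columns grow to the right and rows downward; lengths in m; the calibration is good to about 2 mm. A picture is of the moment at which its call begins.
A pose or a line that the arm cannot do raises manip.MotionError and nothing moves.
- manip.hand_in(): hands the job in, once; it reports no verdict.
Readings, each from a call of its own:
- manip.current_t(): time.
- manip.current_joint_positions(): joint angles.
- manip.current_dq(): joint speeds.
- manip.current_tau(): joint torques, N m.
- manip.current_position(): TCP position.
- manip.current_orientation(): TCP orientation.
- manip.current_wrist_force(): force on the tool from outside, world axes, zero at the start.
- manip.current_ft_torque(): the same for the moment, N m.
- manip.current_gripper_width(): opening from 0.0 (shut) to 1.0 (fully open).
Only numpy, scipy, OpenCV 4.12 (cv2) and the standard library are available. Lean on these libraries where they do the work, as an engineer would, in place of code of your own. Each camera call takes 0.05 s, during which the arm holds its last target.

## Task

Take up the gap between the pump's nose and the end stop of its cradle: stand spacer plates from the rack upright in the gap, one after another, as many as it needs until the tapered orange wedge will no longer fall through what is left, then push the wedge point down into the remaining gap until you feel everything go tight. Do not force it: press about as hard as you would a stiff push button. Finish while still gripping the wedge and pressing it down, with the whole stack squeezed between nose and stop; leave unused spacers in the rack and everything else on the bench where it is.

Things in the scene. Friction and masses are not known exactly. Their poses are not given: they have to be found in the camera images.
- stop_face (a point): The cradle is an aluminium plate 10 mm thick (110 mm along x) on the table; on it stands a fixed steel end stop, a post 30 mm wide (x), 80 mm tall above the plate. This point is the middle of the TOP edge of the post's flat face that looks into the gap, 90 mm above the table. Its y axis points level across the gap, from the stop to the pump; x runs along the face; z up. The far end of the cradle carries the pump, and the gap is open above and at both x sides
- pump_face (a point): White pump module with blue ribs (90 mm wide, 75 mm tall), fixed on the cradle plate, with a steel nose 30 mm wide (x), 80 mm tall and 36 mm long pointing at the stop. This point is the middle of the TOP edge of the nose's flat face that looks at the stop, 90 mm above the table, same axes as stop_face. Its y distance from stop_face is the gap, 31 to 51 mm, different each time
- wedge_grip (a point): Orange plastic wedge, about 0.1 kg, point down, hanging by its head's shoulders in the tall slot of the grey rack. Head: block 50 mm (x) x 29 mm (y) x 40 mm tall; this point is the head's centre. Below the head a blade 36 mm wide (x) and 75 mm long tapers evenly on both y sides from 29 mm thick at the head to 5 mm at its point. Best gripped across the head's 50 mm. It is the same either way round
- wedge_tip (a point): Middle of the wedge blade's point, 95 mm below the head's centre; axes as wedge_grip (y through its thickness)
- wedge: The wedge; origin at the tip, as wedge_tip
- stop: The end stop; origin on the cradle plate, 80 mm below stop_face
- pump: The pump module; origin 80 mm below pump_face
- cradle: The cradle plate, top 10 mm above the table; origin on the table between stop and pump, 25 mm from the stop face, axes as stop_face
- spacer1_center (a point): Centre of an aluminium spacer plate with a blue top band, 46 mm wide (x), 15 mm thick (y), 80 mm tall (z), about 0.14 kg, standing loose on the grey rack's floor (8 mm above the table) in a slot with ribs up to 30 mm above the table, 45 mm from its neighbour. Best gripped near the top across its 46 mm width, which stands out beyond the 30 mm wide stop and nose
- spacer1: The same spacer; origin at the middle of its underside
- spacer2_center (a point): Centre of an aluminium spacer plate with a blue top band, 46 mm wide (x), 15 mm thick (y), 80 mm tall (z), about 0.14 kg, standing loose on the grey rack's floor (8 mm above the table) in a slot with ribs up to 30 mm above the table, 45 mm from its neighbour. Best gripped near the top across its 46 mm width, which stands out beyond the 30 mm wide stop and nose
- spacer2: The same spacer; origin at the middle of its underside
- spacer3_center (a point): Centre of an aluminium spacer plate with a blue top band, 46 mm wide (x), 15 mm thick (y), 80 mm tall (z), about 0.14 kg, standing loose on the grey rack's floor (8 mm above the table) in a slot with ribs up to 30 mm above the table, 45 mm from its neighbour. Best gripped near the top across its 46 mm width, which stands out beyond the 30 mm wide stop and nose
- spacer3: The same spacer; origin at the middle of its underside
- bottle_clear: Bystander, leave alone: clear glass bottle with a blue cap, 64 mm wide, 130 mm tall; origin at its underside
- bottle_amber: Bystander, leave alone: amber glass bottle with a blue cap, 64 mm wide, 130 mm tall; origin at its underside
- beaker: Bystander, leave alone: clear open beaker, 64 mm wide, 75 mm tall; origin at its underside
- driver: Bystander, leave alone: screwdriver with a black handle, 150 mm long, lying on the table; origin at its underside
- filter_box: Bystander, leave alone: small cardboard box, 70 x 100 x 35 mm; origin at its underside
- jar: Bystander, leave alone: white jar, 52 mm wide, 60 mm tall; origin at its underside

How it is judged:
On the way, in this order (a step that is already met when the one before it is completed fails the run):
1. a spacer stands in the gap, let go ((((x of spacer1_center in the frame of stop_face between -0.015 and 0.015 m and y of spacer1_center in the frame of stop_face between 0.003 and 0.06 m and z of spacer1_center in the frame of stop_face between -0.046 and -0.034 m and angle between spacer1_center's own z axis and vertical below 0.15 rad and angle between the y axis of spacer1_center and the y axis of stop_face, either way round below 0.2 rad) and contact force between spacer1 and the fingers below 0.2 N and linear speed of spacer1 below 0.03 m/s) or ((x of spacer2_center in the frame of stop_face between -0.015 and 0.015 m and y of spacer2_center in the frame of stop_face between 0.003 and 0.06 m and z of spacer2_center in the frame of stop_face between -0.046 and -0.034 m and angle between spacer2_center's own z axis and vertical below 0.15 rad and angle between the y axis of spacer2_center and the y axis of stop_face, either way round below 0.2 rad) and contact force between spacer2 and the fingers below 0.2 N and linear speed of spacer2 below 0.03 m/s) or ((x of spacer3_center in the frame of stop_face between -0.015 and 0.015 m and y of spacer3_center in the frame of stop_face between 0.003 and 0.06 m and z of spacer3_center in the frame of stop_face between -0.046 and -0.034 m and angle between spacer3_center's own z axis and vertical below 0.15 rad and angle between the y axis of spacer3_center and the y axis of stop_face, either way round below 0.2 rad) and contact force between spacer3 and the fingers below 0.2 N and linear speed of spacer3 below 0.03 m/s))), for 0.2 s.
2. the wedge is pressed into what is left of the gap and the stack is tight (contact force between wedge and the fingers above 2 N and contact force between each of stop, pump and anything else above 2 N and contact force between each of stop, pump, spacer1, spacer2, spacer3 and the arm below 0.5 N and contact force between each of stop, pump, spacer1, spacer2, spacer3 and the fingers below 0.5 N and (((x of spacer1_center in the frame of stop_face between -0.015 and 0.015 m and y of spacer1_center in the frame of stop_face between 0.003 and 0.06 m and z of spacer1_center in the frame of stop_face between -0.046 and -0.034 m and angle between spacer1_center's own z axis and vertical below 0.15 rad and angle between the y axis of spacer1_center and the y axis of stop_face, either way round below 0.2 rad) and contact force between wedge and spacer1 above 1.5 N) or ((x of spacer2_center in the frame of stop_face between -0.015 and 0.015 m and y of spacer2_center in the frame of stop_face between 0.003 and 0.06 m and z of spacer2_center in the frame of stop_face between -0.046 and -0.034 m and angle between spacer2_center's own z axis and vertical below 0.15 rad and angle between the y axis of spacer2_center and the y axis of stop_face, either way round below 0.2 rad) and contact force between wedge and spacer2 above 1.5 N) or ((x of spacer3_center in the frame of stop_face between -0.015 and 0.015 m and y of spacer3_center in the frame of stop_face between 0.003 and 0.06 m and z of spacer3_center in the frame of stop_face between -0.046 and -0.034 m and angle between spacer3_center's own z axis and vertical below 0.15 rad and angle between the y axis of spacer3_center and the y axis of stop_face, either way round below 0.2 rad) and contact force between wedge and spacer3 above 1.5 N)) and contact force between wedge and cradle below 0.3 N and angle between wedge_tip's own z axis and vertical below 0.15 rad and angle between the y axis of wedge_tip and the y axis of stop_face, either way round below 0.2 rad and x of wedge_tip in the frame of stop_face between -0.015 and 0.015 m and y of wedge_tip in the frame of stop_face between 0 and 0.06 m and z of wedge_tip in the frame of stop_face between -0.078 and -0.006 m), for 0.3 s.
At the end, for the whole second after the job is handed in: Gripper holds the upright wedge 6-78 mm deep in the gap (15 mm sideways, 0.15 rad), off the plate, bearing on a spacer; stop and nose each feel 2-60 N from the stack, robot touching neither them nor spacers; each spacer stands in the gap or stays in the rack (20 mm) (all of step 2 and contact force between each of stop, pump and anything else below 60 N and ((x of spacer1_center in the frame of stop_face between -0.015 and 0.015 m and y of spacer1_center in the frame of stop_face between 0.003 and 0.06 m and z of spacer1_center in the frame of stop_face between -0.046 and -0.034 m and angle between spacer1_center's own z axis and vertical below 0.15 rad and angle between the y axis of spacer1_center and the y axis of stop_face, either way round below 0.2 rad) or distance of spacer1_center from where it was at the start of the episode below 0.02 m) and ((x of spacer2_center in the frame of stop_face between -0.015 and 0.015 m and y of spacer2_center in the frame of stop_face between 0.003 and 0.06 m and z of spacer2_center in the frame of stop_face between -0.046 and -0.034 m and angle between spacer2_center's own z axis and vertical below 0.15 rad and angle between the y axis of spacer2_center and the y axis of stop_face, either way round below 0.2 rad) or distance of spacer2_center from where it was at the start of the episode below 0.02 m) and ((x of spacer3_center in the frame of stop_face between -0.015 and 0.015 m and y of spacer3_center in the frame of stop_face between 0.003 and 0.06 m and z of spacer3_center in the frame of stop_face between -0.046 and -0.034 m and angle between spacer3_center's own z axis and vertical below 0.15 rad and angle between the y axis of spacer3_center and the y axis of stop_face, either way round below 0.2 rad) or distance of spacer3_center from where it was at the start of the episode below 0.02 m)); the arm keeps its last pose, push and grip.
It fails at once if the wedge is slammed in: it presses on stop, pump nose or a spacer with more than 150 N (contact force between wedge and stop above 150 N or contact force between wedge and pump above 150 N or contact force between wedge and spacer1 above 150 N or contact force between wedge and spacer2 above 150 N or contact force between wedge and spacer3 above 150 N).
It fails at once if a bystander is moved by more than 30 mm (distance of any of bottle_clear, bottle_amber, beaker, driver, filter_box, jar from where it was at the start of the episode above 0.03 m).
It also fails if it takes over 67 s, if anything falls off the work surface, if the arm or the gripper's body presses on something with over 40 N, if the wrist force passes 120 N, or if a joint passes its speed limit or range.

## Working session

There is one attempt and no reset: what is moved stays moved. The work goes in short steps, each a Python script; the robot and the scene stay as the last script left them, time stands still between calls to the robot, and variables do not carry over. Pictures are saved under pics/ and viewed, and the job is handed in when it is done.

```bash
ls; mkdir -p pics; python3 - <<'E'
from rig import manip, claw, camera
import cv2, numpy as np
for n in ("side","top"):
    c=camera(n); cv2.imwrite(f"pics/{n}0.png",c["pixels"][:,:,::-1]); np.savez(f"{n}0.npz",**c)
    print(n,c["K"].tolist(),c["k1"],np.round(c["world_to_cam"],3).tolist())
print(manip.current_t(),manip.tip_reach,manip.current_orientation())
E
```

```text
pics
side [[491.5214891992278, 0.0, 277.9729388375277], [0.0, 491.5214891992278, 212.09636444667197], [0.0, 0.0, 1.0]] -0.04625390632130734 [[-0.998, -0.068, 0.004, 0.555], [0.053, -0.739, 0.671, -0.089], [-0.043, 0.67, 0.741, -1.073], [0.0, 0.0, 0.0, 1.0]]
top [[397.3977375310488, 0.0, 285.0827973665054], [0.0, 397.3977375310488, 206.85722479463067], [0.0, 0.0, 1.0]] -0.047254346111547725 [[0.028, -1.0, 0.005, 0.005], [0.981, 0.028, 0.191, -0.549], [-0.191, -0.0, 0.982, -0.884], [0.0, 0.0, 0.0, 1.0]]
0.1 0.011 [[ 2.21957453e-01 -9.75056317e-01 -2.59958247e-04]
 [-9.75055456e-01 -2.21957602e-01  1.29647674e-03]
 [-1.32183754e-03 -3.42889674e-05 -9.99999126e-01]]
```

View pics/side0.png

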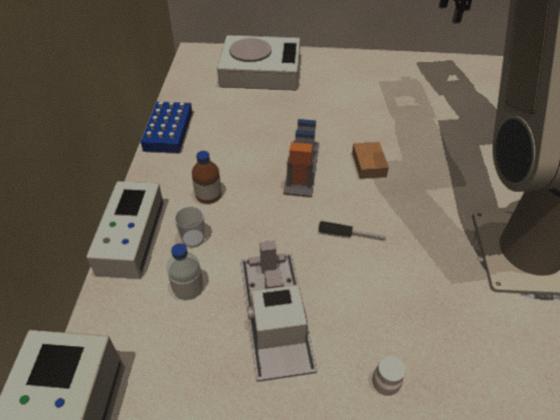

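View pics/top0.png

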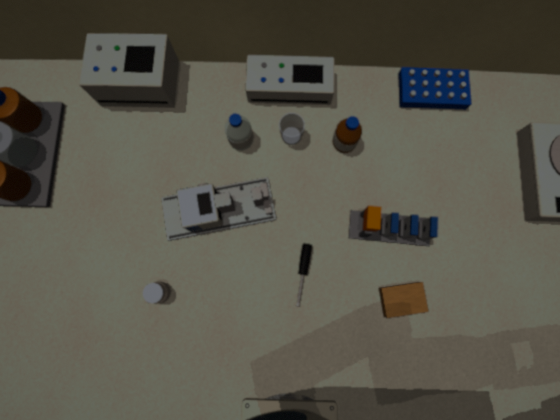

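The side view shows the stop at about (268,255) and the pump at (278,315). The top view shows the stop at (260,195), the nose at (225,203), the wedge at (373,218) and the spacers at (393..432,226). Next I'll unproject the depth maps.

```bash
cat > util.py <<'E'
import numpy as np, cv2
def cloud(c):
    K=np.asarray(c["K"]);k1=float(c["k1"]);z=np.asarray(c["z_map"])
    v,u=np.indices(z.shape)
    pts=np.stack([u,v],-1).reshape(-1,1,2).astype(np.float64)
    n=cv2.undistortPoints(pts,K,np.array([k1,0,0,0,0.])).reshape(z.shape+(2,))
    P=np.stack([n[...,0]*z,-n[...,1]*z,-z],-1)
    T=np.linalg.inv(c["world_to_cam"])
    W=P@T[:3,:3].T+T[:3,3]
    W[z<=0]=np.nan
    return W
def project(c,p):
    p=np.atleast_2d(p);T=np.asarray(c["world_to_cam"]);q=p@T[:3,:3].T+T[:3,3]
    a=q*[1,-1,-1]
    r,_=cv2.projectPoints(a.reshape(-1,1,3),np.zeros(3),np.zeros(3),np.asarray(c["K"]),np.array([float(c["k1"]),0,0,0,0.]))
    return r.reshape(-1,2)
E
python3 - <<'E'
from util import *
for n in("side","top"):
    c=dict(np.load(n+"0.npz")); W=cloud(c)
    cols={"side":[(268,244),(268,255),(278,299),(272,280),(301,149),(306,124),(300,240),(340,200)],"top":[(258,187),(261,200),(225,203),(198,207),(373,217),(393,219),(413,221),(432,224),(300,180),(180,225)]}[n]
    for u,v in cols: print(n,u,v,np.round(W[v,u],4),c["pixels"][v,u])
    img=c["pixels"][:,:,::-1]
    x0,y0,x1,y1=(150,170,290,250) if n=="top" else (235,230,325,385)
    s=5 if n=="top" else 4
    g=cv2.convertScaleAbs(img[y0:y1,x0:x1],alpha=1.6)
    cv2.imwrite(f"pics/{n}_crad.png",cv2.resize(g,None,fx=s if n=="top" else 3.8,fy=s if n=="top" else 3.8,interpolation=cv2.INTER_CUBIC))
    x0,y0,x1,y1=(340,190,450,260) if n=="top" else (270,110,350,200)
    g=cv2.convertScaleAbs(img[y0:y1,x0:x1],alpha=1.6)
    cv2.imwrite(f"pics/{n}_rack.png",cv2.resize(g,None,fx=6,fy=6,interpolation=cv2.INTER_CUBIC))
E
```

```text
side 268 244 [0.5701 0.0878 0.0902] [134 122 115]
side 268 255 [0.5692 0.1011 0.0719] [66 61 53]
side 278 299 [0.5419 0.2094 0.0848] [40 39 39]
side 272 280 [0.5556 0.1733 0.0915] [134 120 114]
side 301 149 [ 0.5153 -0.163   0.1251] [159  91  47]
side 306 124 [ 0.5064 -0.3102  0.0828] [37 36 47]
side 300 240 [ 5.068e-01 -5.000e-04 -7.000e-04] [166 156 137]
side 340 200 [ 4.158e-01 -1.295e-01  3.000e-04] [159 145 126]
top 258 187 [0.586  0.0838 0.0908] [105 100  96]
top 261 200 [0.5597 0.0769 0.0728] [32 29 27]
top 225 203 [0.5467 0.157  0.0906] [106 107 102]
top 198 207 [0.5369 0.2191 0.0843] [74 75 78]
top 373 217 [ 0.5179 -0.1703  0.126 ] [108  62   0]
top 393 219 [ 0.5211 -0.2241  0.0888] [12 36 66]
top 413 221 [ 0.5179 -0.27    0.088 ] [12 37 66]
top 432 224 [ 0.5121 -0.3132  0.0884] [13 35 64]
top 300 180 [ 0.6291 -0.0149  0.0015] [107 104  90]
top 180 225 [0.5046 0.2767 0.0109] [103 105  99]
```

View pics/top_crad.png

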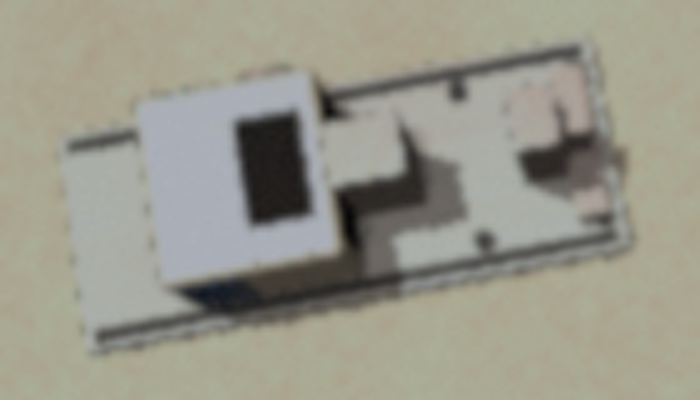

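View pics/top_rack.png

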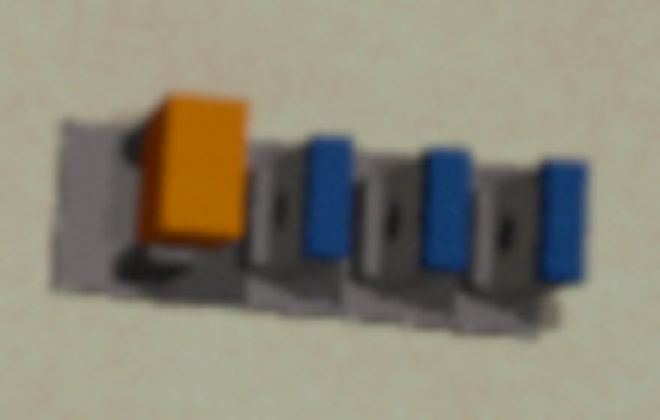

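View pics/side_crad.png

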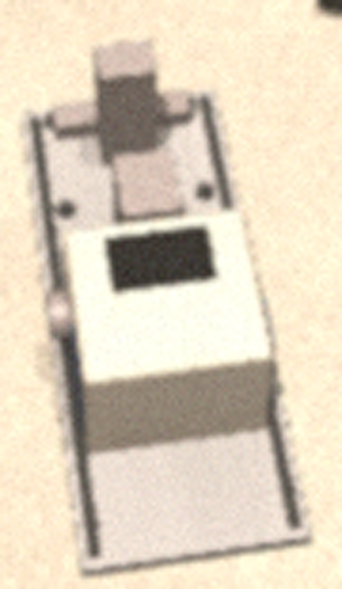

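View pics/side_rack.png

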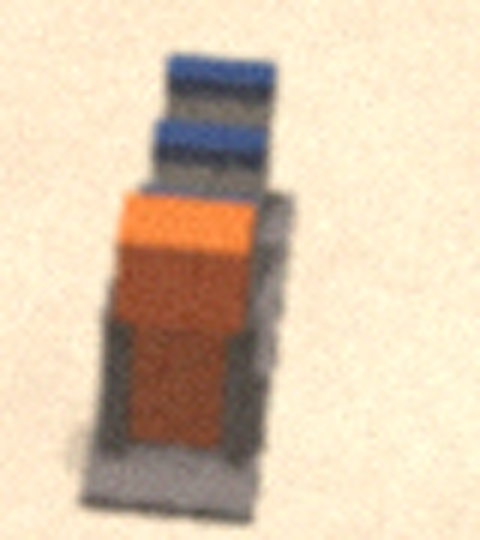

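```bash
python3 - <<'E'
from util import *
C={n:dict(np.load(n+"0.npz")) for n in("side","top")}
def rect(P):
    r=cv2.minAreaRect((P[:,:2]*1000).astype(np.float32)); return np.round(r[0],1),np.round(r[1],1),round(r[2],1)
for n,c in C.items():
    W=cloud(c);x,y,z=W[...,0],W[...,1],W[...,2]
    box=lambda a,b,d,e,f,g:(x>a)&(x<b)&(y>d)&(y<e)&(z>f)&(z<g)
    for nm,m in {"stop":box(.53,.63,.05,.105,.085,.097),"nose":box(.5,.6,.125,.182,.086,.097),"pump":box(.46,.62,.17,.27,.079,.089),"plate":box(.42,.7,.03,.35,.005,.016),
      "wedge":box(.45,.6,-.20,-.13,.115,.14),"s1":box(.45,.6,-.245,-.2,.078,.1),"s2":box(.45,.6,-.29,-.245,.078,.1),"s3":box(.45,.6,-.335,-.29,.078,.1)}.items():
        m=m.astype(np.uint8)
        k,l,st,_=cv2.connectedComponentsWithStats(m,connectivity=4)
        if k<2: print(n,nm,"none");continue
        m=l==1+st[1:,4].argmax(); P=W[m]
        print(n,nm,len(P),rect(P),"mean",np.round(P.mean(0),4),"ymin/max",np.round([P[:,1].min(),P[:,1].max()],4), "z",np.round(np.median(P[:,2]),4))
E
```

```text
side stop 151 (array([572. ,  91.1]), array([29.7, 25. ]), 13.5) mean [0.5722 0.0918 0.0886] ymin/max [0.077  0.1048] z 0.0887
side nose 230 (array([554.9, 166. ]), array([29.6, 36.5]), 13.0) mean [0.5543 0.1656 0.089 ] ymin/max [0.1469 0.1819] z 0.0891
side pump 2003 (array([540.8, 222.5]), array([91.1, 89. ]), 12.8) mean [0.5402 0.2265 0.085 ] ymin/max [0.1742 0.2699] z 0.0851
side plate 2088 (array([532.2, 259.5]), array([108.9, 127. ]), 12.7) mean [0.5291 0.2876 0.0097] ymin/max [0.2089 0.3323] z 0.0097
side wedge 255 (array([ 517.7, -169.8]), array([35.4, 49.8]), 85.6) mean [ 0.5174 -0.1661  0.1236] ymin/max [-0.188  -0.1502] z 0.1243
side s1 10 (array([ 525. , -232.5]), array([21.5,  5. ]), 8.3) mean [ 0.5249 -0.2327  0.0872] ymin/max [-0.2358 -0.2295] z 0.0874
side s2 129 (array([ 510.2, -270.2]), array([21.5, 45.2]), 89.2) mean [ 0.5103 -0.2675  0.0853] ymin/max [-0.2812 -0.2594] z 0.0863
side s3 124 (array([ 507. , -313.6]), array([20.4, 46.5]), 84.8) mean [ 0.5069 -0.3123  0.0855] ymin/max [-0.3252 -0.3033] z 0.0863
top stop 130 (array([572.9,  87. ]), array([30.7, 22. ]), 
[... 277 characters left out ...]
2 0.0857] ymin/max [0.1712 0.27  ] z 0.0858
top plate 2582 (array([549.9, 186.1]), array([112.5, 271.6]), 12.8) mean [0.5453 0.1772 0.0109] ymin/max [0.0423 0.3292] z 0.0109
top wedge 341 (array([ 518.8, -170.9]), array([29.8, 50.4]), 85.8) mean [ 0.5181 -0.1701  0.1262] ymin/max [-0.1862 -0.1548] z 0.1264
top s1 168 (array([ 514.4, -227.3]), array([16.7, 46.4]), 85.1) mean [ 0.5142 -0.2262  0.0883] ymin/max [-0.2361 -0.218 ] z 0.0888
top s2 174 (array([ 511.2, -272.4]), array([16.7, 46.9]), 84.8) mean [ 0.5113 -0.2714  0.0879] ymin/max [-0.2821 -0.2631] z 0.0886
top s3 156 (array([ 507.8, -316.7]), array([14.9, 46.9]), 83.6) mean [ 0.508  -0.3158  0.0881] ymin/max [-0.3263 -0.3086] z 0.0887
```

```bash
python3 - <<'E'
from util import *
a=np.radians(12.8); X=np.array([np.cos(a),np.sin(a)]);Y=np.array([-np.sin(a),np.cos(a)])
for n in("side","top"):
    c=dict(np.load(n+"0.npz"));W=cloud(c)
    P=W.reshape(-1,3);P=P[np.isfinite(P[:,0])]
    xy=np.stack([P[:,:2]@X,P[:,:2]@Y],1)
    m=(abs(P[:,0]-.56)<.05)&(P[:,1]>.04)&(P[:,1]<.2)&(P[:,2]>.0865)&(P[:,2]<.095)&(abs(xy[:,0]-.578)<.011)
    v=xy[m,1]; h,e=np.histogram(v,np.arange(-.07,.07,.002)); print(n,[(round(b*1000),int(k)) for b,k in zip(e,h) if k])
    for rng in((.05,.11),(.125,.175)):
        m2=(abs(P[:,0]-.56)<.06)&(P[:,1]>rng[0])&(P[:,1]<rng[1])&(P[:,2]>.0865)&(P[:,2]<.097)
        print(n,rng,"x' extent",np.round(np.percentile(xy[m2,0],[1,99]),4), "y'",np.round(np.percentile(xy[m2,1],[0,2,98,100]),4))
E
```

```text
side [(-52, 1), (-50, 5), (-48, 8), (-46, 12), (-44, 8), (-42, 7), (-40, 11), (-38, 7), (-36, 8), (-34, 9), (-32, 12), (-30, 8), (-28, 5), (-26, 1), (20, 2), (22, 10), (24, 8), (26, 11), (28, 8), (30, 11), (32, 10), (34, 9), (36, 12), (38, 11), (40, 11), (42, 9), (44, 8), (46, 11), (48, 12), (50, 8), (52, 11), (54, 11), (56, 12), (58, 6), (66, 1)]
side (0.05, 0.11) x' extent [0.5634 0.5927] y' [-0.0505 -0.0493 -0.0269 -0.0254]
side (0.125, 0.175) x' extent [0.5633 0.5924] y' [0.0207 0.0224 0.0479 0.0488]
top [(-54, 5), (-52, 8), (-50, 8), (-48, 8), (-46, 9), (-44, 9), (-42, 9), (-40, 7), (-38, 9), (-36, 7), (-34, 10), (-32, 4), (18, 7), (20, 10), (22, 7), (24, 7), (26, 10), (28, 9), (30, 7), (32, 9), (34, 9), (36, 7), (38, 7), (40, 8), (42, 9), (44, 8), (46, 9), (48, 8), (50, 6), (52, 8), (54, 2), (56, 1), (58, 2), (60, 4), (62, 5), (64, 4), (66, 6)]
top (0.05, 0.11) x' extent [0.5636 0.5927] y' [-0.0531 -0.0527 -0.0317 -0.0311]
top (0.125, 0.175) x' extent [0.5632 0.5925] y' [0.0181 0.0188 0.0487 0.0556]
```

The gap measures about 49 mm, so it needs two spacers, leaving about 19 mm for the wedge. Spacer 3, the outermost, goes first.

```bash
cat >> util.py <<'E'
A=np.radians(12.8); CX=np.array([np.cos(A),np.sin(A)]);CY=np.array([-np.sin(A),np.cos(A)])
def cr(xp,yp,z): return np.array([*(xp*CX+yp*CY),z])
def R(yaw):
    x=np.array([np.cos(yaw),np.sin(yaw),0]);z=np.array([0,0,-1.]);return np.stack([x,np.cross(z,x),z],1)
RC=R(A); RR=R(np.radians(-4.6))
def snap(n,name,box=None,s=5):
    from rig import camera
    c=camera(n);im=c["pixels"][:,:,::-1]
    np.savez(name+".npz",**c)
    if box: 
        x0,y0,x1,y1=box;im=cv2.resize(cv2.convertScaleAbs(im[y0:y1,x0:x1],alpha=1.6),None,fx=s,fy=s,interpolation=cv2.INTER_CUBIC)
    cv2.imwrite(f"pics/{name}.png",im);return c
E
python3 - <<'E'
from util import *
from rig import manip,claw
q0=manip.current_joint_positions()
for p,r in(([.5077,-.3165,.2],RR),([.511,-.272,.2],RR),([.519,-.171,.2],RR),(cr(.578,-.018,.2),RC)):
    print(np.round(manip.ik(p,r),2))
manip.goto([.5077,-.3165,.17],RR)
claw.move_gripper(.8)
manip.servo_line([.5077,-.3165,.066],vel=.12)
print(manip.current_t(),manip.current_position(),manip.current_wrist_force())
claw.move_gripper(0.0)
print(manip.current_t(),manip.current_gripper_width(),manip.current_wrist_force())
manip.servo_line([.5077,-.3165,.25],vel=.15)
print(manip.current_t(),manip.current_gripper_width(),manip.current_wrist_force())
snap("top","t1",(360,170,500,270),5); snap("side","s1",(250,40,400,200),4)
E
```

```text
[-0.58  0.39  1.7  -0.    1.05 -0.5 ]
[-0.51  0.37  1.74 -0.    1.04 -0.43]
[-0.34  0.32  1.81 -0.    1.01 -0.26]
[ 0.17  0.36  1.74 -0.    1.04 -0.05]
3.1583 [ 0.50823    -0.31681657  0.0666566 ] [0.48344473 0.32390267 1.19703997]
3.8083 -0.0024761972638023873 [-0.3346008   0.30609071  0.07482481]
5.1833 -0.0005163413251930445 [-0.84995858  0.39837259 -0.29763002]
```

View pics/t1.png

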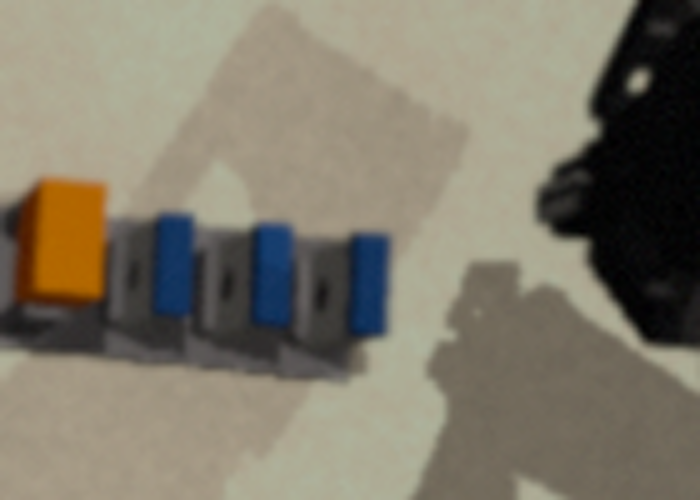

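View pics/s1.png

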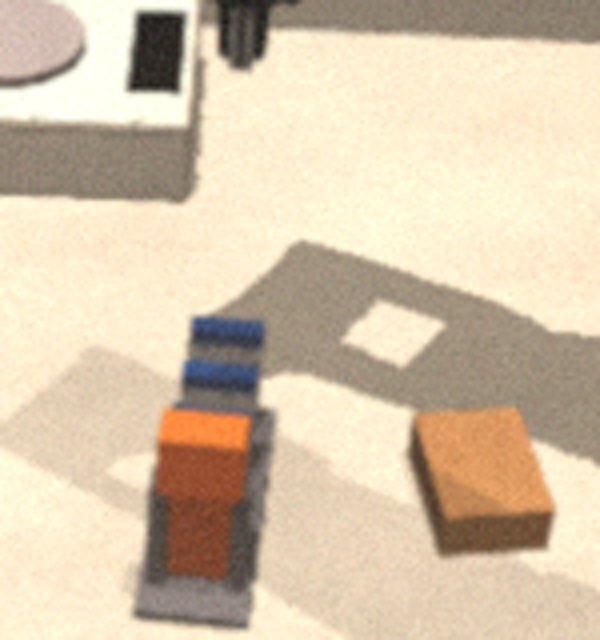

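```bash
python3 - <<'E'
from util import *
from rig import manip,claw,camera
p=manip.current_position(); print(p, manip.current_joint_positions())
for n in("top","side"):
    c=camera(n); print(n,project(c,[p,p+[0,0,.1],[0,0,0]]))
    W=cloud(c); 
    print(project(c,[.519,-.171,.126]))
    m=(W[...,2]>.2)&(W[...,2]<.45)&(W[...,0]>.3); 
    P=W[m]; i=P[:,2].argmin();print(len(P),P[i],P.min(0),P.max(0))
    lo=P[P[:,2]<P[i,2]+.03]; print("low mean",lo.mean(0))
E
```

```text
[ 0.5072387  -0.31620256  0.24891947] [-5.77339582e-01  3.40461771e-01  1.65391907e+00 -8.53087025e-06
  1.14910972e+00 -4.97062843e-01]
top [[465.00915636 213.83584334]
 [492.30912896 203.13838396]
 [287.40033474 449.4094351 ]]
[[373.31957765 216.50683749]]
2101 [ 0.5022358  -0.30979694  0.27450846] [ 0.44684271 -0.33415168  0.27450846] [ 0.57027601 -0.27882174  0.44950428]
low mean [ 0.50603024 -0.30922225  0.28951626]
side [[308.98193397  64.32425365]
 [311.25509297  23.04101998]
 [528.90896116 252.33383427]]
[[299.53438893 146.30433894]]
4671 [ 1.2472154  -0.37759745  0.2000038 ] [ 0.44444279 -0.71046919  0.2000038 ] [ 1.2515325  -0.27253913  0.41810819]
low mean [ 1.24569515 -0.46380472  0.2146964 ]
```

```bash
python3 - <<'E'
from util import *
from rig import manip,claw,camera
p=manip.current_position()
c=snap("side","s2",(270,0,350,90),7)
W=cloud(c)
for v in range(20,75,4): print(v,[ (u,np.round(W[v,u],3).tolist()) for u in (304,309,314)])
print(project(c,[p,p-[0,0,.011]]), manip.tip_reach)
E
```

```text
20 [(304, [0.523, -0.299, 0.364]), (309, [0.512, -0.306, 0.361]), (314, [0.502, -0.3, 0.364])]
24 [(304, [0.523, -0.299, 0.355]), (309, [0.512, -0.304, 0.353]), (314, [0.501, -0.299, 0.355])]
28 [(304, [0.522, -0.302, 0.344]), (309, [0.512, -0.313, 0.339]), (314, [0.501, -0.3, 0.346])]
32 [(304, [0.522, -0.301, 0.336]), (309, [0.511, -0.323, 0.324]), (314, [0.5, -0.3, 0.337])]
36 [(304, [0.521, -0.304, 0.325]), (309, [0.511, -0.304, 0.325]), (314, [0.5, -0.303, 0.326])]
40 [(304, [0.521, -0.303, 0.316]), (309, [0.51, -0.301, 0.318]), (314, [0.499, -0.302, 0.318])]
44 [(304, [nan, nan, nan]), (309, [0.51, -0.308, 0.304]), (314, [0.499, -0.309, 0.304])]
48 [(304, [0.52, -0.31, 0.293]), (309, [0.509, -0.305, 0.296]), (314, [0.498, -0.311, 0.293])]
52 [(304, [0.52, -0.311, 0.283]), (309, [0.509, -0.306, 0.286]), (314, [0.498, -0.312, 0.283])]
56 [(304, [0.523, -0.782, 0.0]), (309, [0.508, -0.305, 0.277]), (314, [0.49, -0.79, -0.003])]
60 [(304, [0.522, -0.758, -0.001]), (309, [0.506, -0.759, -0.0]), (314, [0.49, -0.76, -0.001])]
64 [(304, [0.521, -0.731, 0.0]), (309, [0.505, -0.729, 0.002]), (314, [0.489, -0.739, -0.002])]
68 [(304, [0.521, -0.707, 0.001]), (309, [0.505, -0.704, 0.003]), (314, [0.489, -0.715, -0.003])]
72 [(304, [0.52, -0.685, -0.0]), (309, [0.504, -0.687, -0.001]), (314, [0.488, -0.696, -0.005])]
[[308.90624424  64.17844908]
 [308.67299346  68.40901841]] 0.011
```

View pics/s2.png

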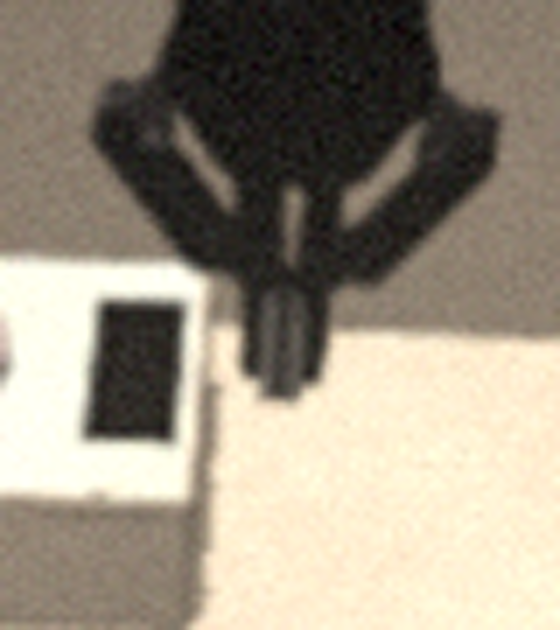

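The shut fingertips show at about z=0.273 while the reported TCP is 0.249. They should stand at 0.238, so the tips sit about 35 mm higher than the stated TCP implies. That explains the miss: the jaws closed just above the spacer's top. I'll check this with the jaws opened to grasp width before correcting for it.

```bash
python3 - <<'E'
from util import *
from rig import manip,claw,camera
claw.move_gripper(.75)
manip.goto([.5077,-.3165,.16],RR)
p=manip.current_position();print(p,manip.current_gripper_width(),manip.current_t(),manip.current_wrist_force())
c=snap("side","s3",(270,20,350,110),7)
W=cloud(c)
m=(abs(W[...,1]+.31)<.03)&(W[...,2]>.1)&(abs(W[...,0]-.508)<.08)
P=W[m]; h=[(round(x,3),round(P[abs(P[:,0]-x)<.004][:,2].min(),3)) for x in np.arange(.45,.57,.008) if (abs(P[:,0]-x)<.004).any()];print(h)
snap("top","t3",(360,170,500,270),5)
E
```

```text
[ 0.50770736 -0.31650725  0.16005481] 0.7516072624607549 6.5083 [ 0.38768491 -0.39159561  0.65679006]
[(np.float64(0.45), np.float64(0.235)), (np.float64(0.458), np.float64(0.232)), (np.float64(0.466), np.float64(0.194)), (np.float64(0.474), np.float64(0.192)), (np.float64(0.482), np.float64(0.242)), (np.float64(0.49), np.float64(0.255)), (np.float64(0.498), np.float64(0.254)), (np.float64(0.506), np.float64(0.257)), (np.float64(0.514), np.float64(0.255)), (np.float64(0.522), np.float64(0.256)), (np.float64(0.53), np.float64(0.255)), (np.float64(0.538), np.float64(0.192)), (np.float64(0.546), np.float64(0.19)), (np.float64(0.554), np.float64(0.195)), (np.float64(0.562), np.float64(0.232))]
```

View pics/s3.png

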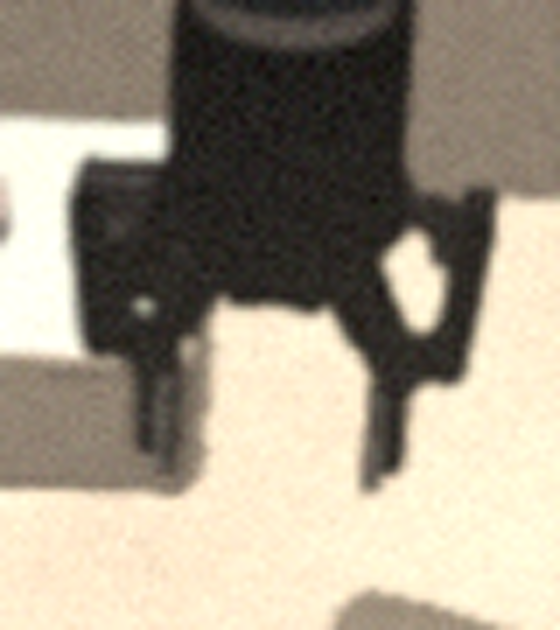

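Tips show at z≈0.191 with the TCP at 0.160, and the body is 64 mm behind them. That confirms the roughly 35 mm z offset, and the lateral centre agrees. I'll apply the correction.

```bash
echo 'DZ=.035' >> util.py; python3 - <<'E'
from util import *
from rig import manip,claw,camera
g=manip.servo_line([.5077,-.3165,.066-DZ],vel=.12,until_force=8)
print(g,manip.current_position(),manip.current_wrist_force())
if not g:
    claw.move_gripper(0.0)
    print(manip.current_gripper_width(),manip.current_wrist_force())
    manip.servo_line([.5077,-.3165,.215],vel=.15)
    print(manip.current_t(),manip.current_gripper_width(),manip.current_wrist_force())
    snap("side","s4",(250,20,350,150),4.5);snap("top","t4",(360,170,500,270),5)
E
```

```text
False [ 0.50827075 -0.3168323   0.03173877] [-0.49793647  0.55421178  0.2124594 ]
0.5303378924707997 [-1.04948076  1.27485374  6.65982621]
9.5083 0.5238941142932864 [ 0.29760092  0.91628476 -0.67844218]
```

View pics/s4.png

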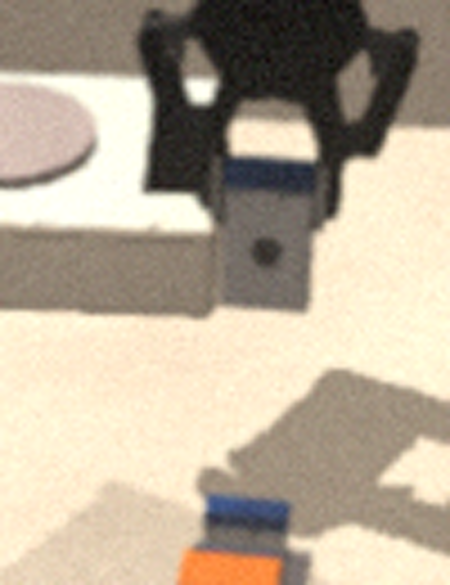

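```bash
python3 - <<'E'
from util import *
for f in("s4","t4"):
    c=dict(np.load(f+".npz"));W=cloud(c)
    m=(abs(W[...,0]-.508)<.015)&(abs(W[...,1]+.31)<.04)&(W[...,2]>.185)&(W[...,2]<.28)
    P=W[m]
    for lo in np.arange(.185,.28,.015):
        q=P[(P[:,2]>=lo)&(P[:,2]<lo+.015)]
        if len(q): print(f,round(lo,3),len(q),np.round(np.percentile(q[:,1],[5,50,95]),4))
E
```

```text
s4 0.185 45 [-0.3105 -0.3082 -0.3049]
s4 0.2 71 [-0.3121 -0.3082 -0.3049]
s4 0.215 77 [-0.311  -0.3076 -0.3051]
s4 0.23 75 [-0.3115 -0.3086 -0.3055]
s4 0.245 76 [-0.3115 -0.3088 -0.3052]
s4 0.26 100 [-0.3216 -0.3106 -0.3061]
t4 0.185 30 [-0.3103 -0.3088 -0.3079]
t4 0.2 48 [-0.3104 -0.3093 -0.3078]
t4 0.215 49 [-0.3104 -0.3094 -0.3079]
t4 0.23 56 [-0.3111 -0.3095 -0.3081]
t4 0.245 60 [-0.311  -0.3099 -0.3087]
t4 0.26 144 [-0.3228 -0.3132 -0.3088]
```

```bash
python3 - <<'E'
from util import *
c=dict(np.load("side0.npz"));W=cloud(c)
def pr(P): return P[:,:2]@CX,P[:,:2]@CY
P=W.reshape(-1,3);P=P[np.isfinite(P[:,0])];x,y=pr(P)
m=(abs(x-.578)<.012)&(y>-.045)&(y<0)&(P[:,2]<.086)&(P[:,2]>.03)
for lo in np.arange(.03,.09,.01):
    q=y[m&(P[:,2]>=lo)&(P[:,2]<lo+.01)]
    if len(q):print("side stop face",round(lo,3),len(q),np.round(np.percentile(q,[10,50,90]),4))
c=dict(np.load("top0.npz"));W=cloud(c)
P=W.reshape(-1,3);P=P[np.isfinite(P[:,0])];x,y=pr(P)
m=(abs(x-.578)<.012)&(y>0)&(y<.03)&(P[:,2]<.086)&(P[:,2]>.03)
for lo in np.arange(.03,.09,.01):
    q=y[m&(P[:,2]>=lo)&(P[:,2]<lo+.01)]
    if len(q):print("top nose face",round(lo,3),len(q),np.round(np.percentile(q,[10,50,90]),4))
from rig import manip,camera
# approach over gap
yp=-.0170
manip.goto(cr(.578,yp,.215),RC)
manip.servo_line(cr(.578,yp,.145),vel=.15)
print(manip.current_t(),manip.current_position())
for n in("side","top"):
    c=snap(n,"p1"+n,(220,180,330,290) if n=="side" else (190,150,300,240),5); W=cloud(c);P=W.reshape(-1,3);P=P[np.isfinite(P[:,0])];x,y=pr(P)
    m=(abs(x-.578)<.013)&(abs(y+.017)<.03)&(P[:,2]>.125)&(P[:,2]<.19)
    print(n,m.sum(),np.round(np.percentile(y[m],[5,50,95]),4))
    b=(abs(y+.0)<.04)&(P[:,2]>.125)&(P[:,2]<.165)&(abs(x-.578)<.06); print(np.round(np.percentile(x[b],[1,99]),4),P[(abs(x-.578)<.013)&(abs(y+.017)<.03)&(P[:,2]>.1)][:,2].min())
E
```

```text
side stop face 0.03 31 [-0.029  -0.0279 -0.0261]
side stop face 0.04 36 [-0.0296 -0.0278 -0.0268]
side stop face 0.05 31 [-0.029  -0.0281 -0.0267]
side stop face 0.06 36 [-0.0293 -0.0282 -0.0271]
side stop face 0.07 35 [-0.0287 -0.0278 -0.0262]
side stop face 0.08 27 [-0.0293 -0.0277 -0.0262]
top nose face 0.03 4 [0.0182 0.0183 0.0184]
top nose face 0.04 4 [0.0181 0.0182 0.0184]
top nose face 0.05 3 [0.018  0.0182 0.0184]
top nose face 0.06 4 [0.0182 0.0183 0.0184]
top nose face 0.07 3 [0.0181 0.0182 0.0183]
top nose face 0.08 4 [0.0183 0.0183 0.0184]
11.8167 [0.56795026 0.1111019  0.14542388]
side 315 [-0.0106 -0.009  -0.0073]
[0.5567 0.6011] 0.11978525284127961Traceback (most recent call last):
  File "<stdin>", line 24, in <module>
    return _quantile_unchecked(
        a, q, axis, out, overwrite_input, method, keepdims, weights)
    return _ureduce(a,
                    func=_quantile_ureduce_func,
    ...<5 lines>...
                    overwrite_input=overwrite_input,
                    method=method)
    r = func(a, **kwargs)
    result = _quantile(arr,
                       quantiles=q,
    ...<2 lines>...
                       out=out,
                       weights=wgt)
    slices_having_nans = np.isnan(arr[-1, ...])
                                  ~~~^^^^^^^^^
IndexError: index -1 is out of bounds for axis 0 with size 0
```

View pics/p1top.png

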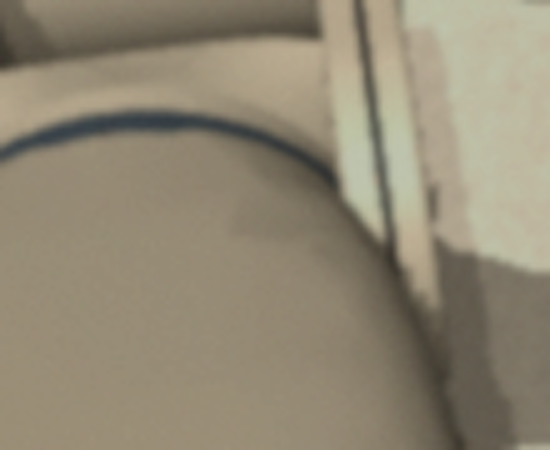

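View pics/p1side.png

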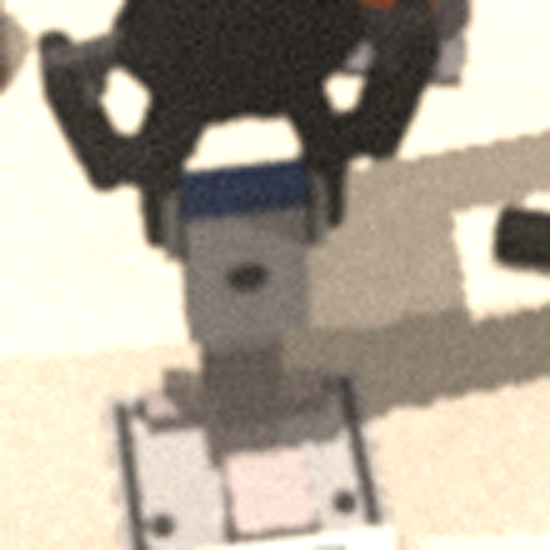

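In the side view the spacer's front face is at y'=-0.009, so its back is at -0.024. The stop face is at -0.028, so there is 4 mm of clearance. Lowering.

```bash
python3 - <<'E'
from util import *
from rig import manip,claw
yp=-.0170
g=manip.servo_line(cr(.578,yp,.06),vel=.12,until_force=8)
print(g)
if not g:
    g=manip.servo_line(cr(.578,yp,.031),vel=.03,until_force=5)
    print(g,manip.current_position(),manip.current_wrist_force())
    claw.move_gripper(.75)
    manip.servo_line(cr(.578,yp,.16),vel=.15)
    manip.goto([.511,-.272,.15],RR)
print(manip.current_t(),manip.current_wrist_force())
for n in("side","top"):
    c=snap(n,"p2"+n,(220,200,330,310) if n=="side" else (190,150,300,240),5); W=cloud(c);P=W.reshape(-1,3);P=P[np.isfinite(P[:,0])];x,y=P[:,:2]@CX,P[:,:2]@CY
    if n=="side":
        for lo in np.arange(.03,.09,.02):
            m=(abs(x-.578)<.013)&(abs(y+.010)<.015)&(P[:,2]>lo)&(P[:,2]<lo+.02)
            print(n,m.sum(),np.round(np.percentile(y[m],[5,50,95]),4))
E
```

```text
False
True [0.56712834 0.1114161  0.03404749] [-1.24155444  0.5223485   7.59964523]
16.3417 [0.11710344 0.43615363 0.17369685]
side 16 [-0.0102 -0.0087 -0.0076]
side 79 [-0.0096 -0.0083 -0.0067]
side 129 [-0.0227 -0.009  -0.0069]
```

View pics/p2top.png

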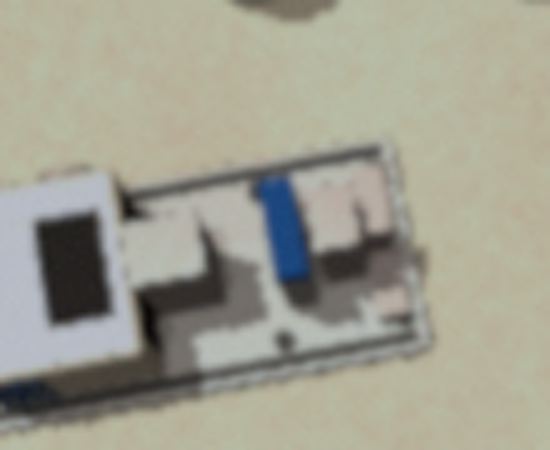

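View pics/p2side.png

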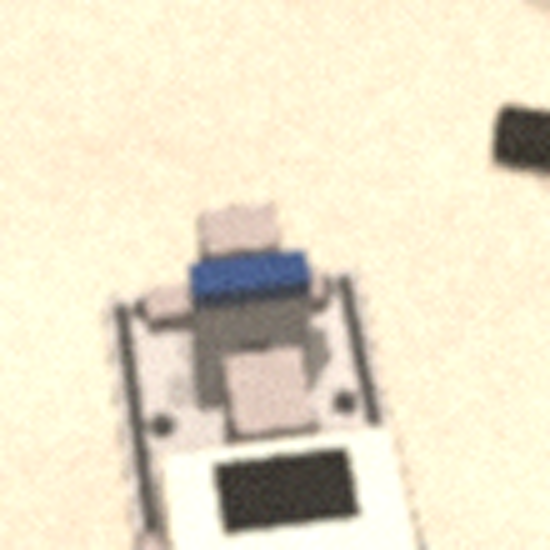

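Spacer 3 stands upright in the gap at y' ≈ -0.016. Now spacer 2: I'll set it near the nose and slide it gently until it touches, which also gives me the nose position in robot coordinates.

```bash
python3 - <<'E'
from util import *
from rig import manip,claw
g=manip.servo_line([.511,-.272,.066-DZ],vel=.12,until_force=8)
print(g)
if not g:
    claw.move_gripper(0.0)
    print(manip.current_gripper_width())
    manip.servo_line([.511,-.272,.215],vel=.18)
    yp=.008
    manip.goto(cr(.578,yp,.215),RC)
    manip.servo_line(cr(.578,yp,.145),vel=.18)
    print(manip.current_t(),manip.current_position(),manip.current_wrist_force())
    c=snap("side","p3side",(220,180,330,290),5); W=cloud(c);P=W.reshape(-1,3);P=P[np.isfinite(P[:,0])];x,y=P[:,:2]@CX,P[:,:2]@CY
    m=(abs(x-.578)<.013)&(abs(y-.01)<.03)&(P[:,2]>.125)&(P[:,2]<.19)
    print(m.sum(),np.round(np.percentile(y[m],[5,50,95]),4))
E
```

```text
False
0.5277695131523612
21.1167 [0.56232442 0.1352685  0.14528881] [ 0.8713091  -0.64621103 -1.01641276]
316 [0.0145 0.0163 0.0179]
```

View pics/p3side.png

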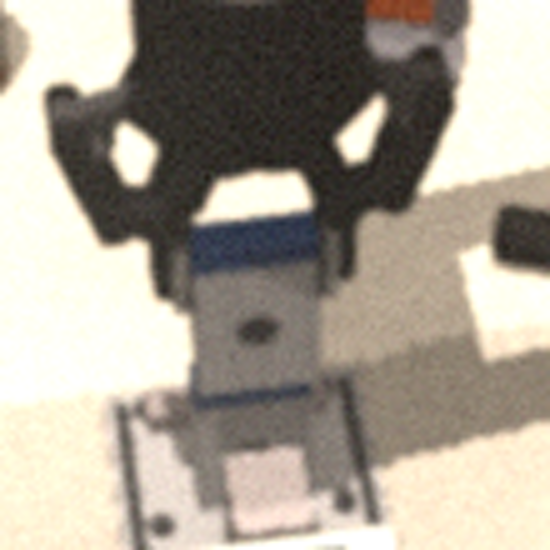

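```bash
python3 - <<'E'
from util import *
from rig import manip,claw
yp=.008
g=manip.servo_line(cr(.578,yp,.06),vel=.12,until_force=6)
print(g,manip.current_position())
if not g:
    g=manip.servo_line(cr(.578,yp,.036),vel=.05,until_force=5)
    print(g,manip.current_position(),manip.current_wrist_force())
    if not g:
        g=manip.servo_line(cr(.578,yp+.008,.036),vel=.012,until_force=4)
        p=manip.current_position();print(g,p,p[:2]@CY,manip.current_wrist_force()@np.array([*CY,0]),manip.current_t())
E
```

```text
False [0.56250131 0.13601547 0.06066443]
False [0.56181537 0.13583156 0.0357489 ] [ 0.53839993 -0.67143324 -2.13941306]
True [0.56067886 0.14016851 0.03586006] 0.012467671957750198 -1.2276966488191037 23.125
```

```bash
python3 - <<'E'
from util import *
from rig import manip,claw
yp=.0118
manip.servo_line(cr(.578,yp,.0358),vel=.02)
g=manip.servo_line(cr(.578,yp,.031),vel=.03,until_force=5)
print(g,manip.current_position(),manip.current_wrist_force())
claw.move_gripper(.75)
manip.servo_line(cr(.578,yp,.16),vel=.18)
manip.goto([.519,-.171,.2],RR)
print(manip.current_t(),manip.current_wrist_force())
for n in("side","top"):
    c=snap(n,"p4"+n,(220,200,330,310) if n=="side" else (190,150,300,240),5); W=cloud(c);P=W.reshape(-1,3);P=P[np.isfinite(P[:,0])];x,y=P[:,:2]@CX,P[:,:2]@CY
    m=(abs(x-.578)<.012)&(abs(y)<.06)&(P[:,2]>.086)&(P[:,2]<.095)
    h,e=np.histogram(y[m],np.arange(-.06,.06,.001)); print(n,[(round(b*1000),int(k)) for b,k in zip(e,h) if k])
E
```

```text
True [0.56066671 0.13954955 0.03359891] [-2.09440691 -0.635681    8.2878499 ]
25.9667 [ 0.79811821  0.10384228 -0.08541034]
side [(-51, 1), (-50, 2), (-49, 5), (-48, 5), (-47, 3), (-46, 4), (-45, 5), (-44, 5), (-43, 8), (-42, 2), (-41, 3), (-40, 6), (-39, 3), (-38, 7), (-37, 5), (-36, 4), (-35, 4), (-34, 5), (-33, 4), (-32, 8), (-31, 4), (-30, 2), (-29, 9), (-28, 7), (-27, 3), (-25, 1), (-24, 2), (-23, 3), (-22, 5), (-21, 10), (-20, 2), (-19, 7), (-18, 3), (-17, 5), (-16, 6), (-15, 3), (-14, 5), (-13, 6), (-12, 4), (-11, 6), (-10, 7), (-9, 8), (-8, 11), (-7, 1), (-6, 1), (4, 2), (5, 2), (6, 5), (7, 8), (8, 5), (9, 3), (10, 5), (11, 6), (12, 3), (13, 4), (14, 4), (15, 7), (16, 7), (17, 4), (18, 7), (19, 3), (20, 8), (21, 9), (22, 6), (23, 7), (24, 2), (25, 6), (26, 3), (27, 8), (28, 10), (29, 2), (30, 2), (31, 6), (32, 5), (33, 8), (34, 4), (35, 7), (36, 8), (37, 5), (38, 3), (39, 5), (40, 8), (41, 3), (42, 4), (43, 8), (44, 4), (45, 8), (46, 4), (47, 8), (48, 6), (49, 4), (50, 5), (51, 7), (52, 6), (53, 6), (54, 7), (55, 4), (56, 6), (57, 10), (58, 2)]
top [(-54, 1), (-53, 4), (-52, 
[... 168 characters left out ...]
, 5), (-34, 3), (-33, 5), (-32, 4), (-27, 5), (-26, 4), (-25, 5), (-24, 4), (-23, 5), (-22, 4), (-21, 5), (-20, 5), (-19, 3), (-18, 5), (-17, 5), (-16, 4), (-15, 5), (-14, 3), (-13, 5), (-12, 3), (2, 3), (3, 5), (4, 4), (5, 5), (6, 4), (7, 4), (8, 5), (9, 5), (10, 4), (11, 5), (12, 5), (13, 4), (14, 4), (15, 6), (16, 3), (17, 5), (18, 3), (19, 5), (20, 4), (21, 5), (22, 4), (23, 2), (24, 6), (25, 4), (26, 5), (27, 5), (28, 5), (29, 3), (30, 6), (31, 4), (32, 3), (33, 5), (34, 4), (35, 5), (36, 5), (37, 4), (38, 6), (39, 3), (40, 4), (41, 4), (42, 5), (43, 5), (44, 5), (45, 4), (46, 4), (47, 6), (48, 5), (49, 4), (50, 5), (51, 4), (52, 5), (53, 3), (54, 3), (55, 2), (56, 3), (57, 2), (58, 2)]
```

View pics/p4top.png

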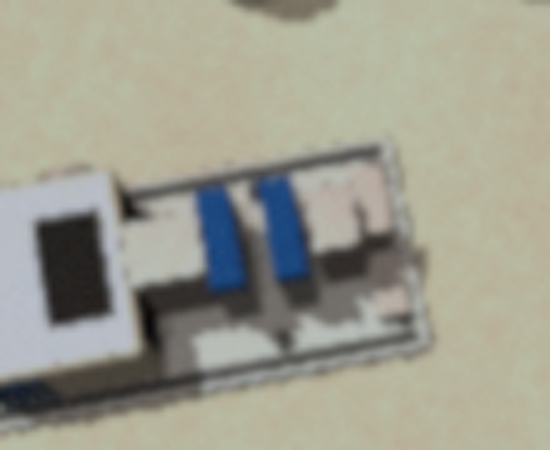

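View pics/p4side.png

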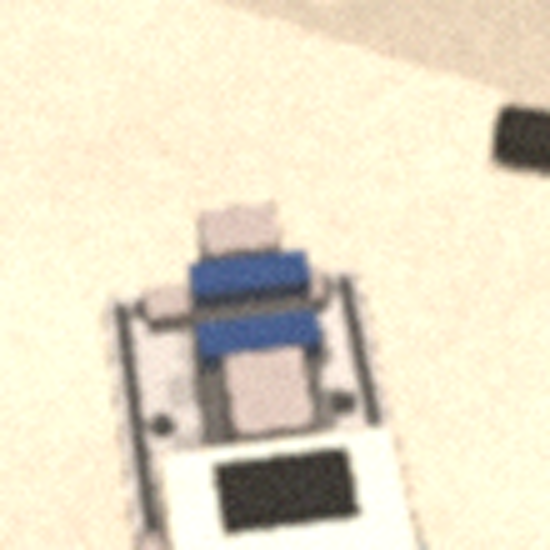

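Both spacers stand with about 14 mm between them and about 4 mm of slack at the stop. The final gap centre should be at y' ≈ -0.0045. Next is the wedge.

```bash
python3 - <<'E'
from util import *
from rig import manip,claw
w=[.5186,-.1708]
g=manip.servo_line([*w,.070],vel=.12,until_force=8)
print(g,manip.current_position())
if not g:
    claw.move_gripper(0.0)
    print(manip.current_gripper_width(),manip.current_wrist_force())
    manip.servo_line([*w,.25],vel=.18)
    print(manip.current_gripper_width(),manip.current_wrist_force())
    yp=-.0045
    manip.goto(cr(.578,yp,.25),RC)
    manip.servo_line(cr(.578,yp,.175),vel=.18)
    print(manip.current_t(),manip.current_position(),manip.current_wrist_force())
    c=snap("side","w1",(220,140,330,290),4); W=cloud(c);P=W.reshape(-1,3);P=P[np.isfinite(P[:,0])];x,y=P[:,:2]@CX,P[:,:2]@CY
    for lo in np.arange(.1,.25,.01):
        m=(abs(x-.578)<.013)&(abs(y-.0)<.04)&(P[:,2]>lo)&(P[:,2]<lo+.01)
        if m.any():print(round(lo,3),m.sum(),np.round(np.percentile(y[m],[5,50,95]),4),np.round(np.percentile(P[m,2],[0,100]),3))
    m=(abs(y)<.03)&(P[:,2]>.12)&(P[:,2]<.16)&(abs(x-.578)<.06); print(np.round(np.percentile(x[m],[1,99]),4))
E
```

```text
False [ 0.51916317 -0.17098907  0.07064958]
0.5762561318239647 [-0.4029196   0.37084629  6.33773869]
0.5761727188345926 [-0.64140875  0.30617995 -0.36184076]
30.4333 [0.56521024 0.12292719 0.17551934] [ 0.04815502  0.03470358 -1.59963868]
0.11 18 [-0.0033 -0.0023 -0.0012] [0.115 0.119]
0.12 37 [-0.0018 -0.0002  0.0012] [0.12 0.13]
0.13 37 [-0.0004  0.0008  0.0023] [0.13 0.14]
0.14 39 [0.0016 0.0031 0.0041] [0.14 0.15]
0.15 41 [0.0029 0.0044 0.0056] [0.15 0.16]
0.16 37 [0.0047 0.0057 0.0072] [0.16 0.17]
0.17 39 [0.0057 0.0079 0.0096] [0.17 0.18]
0.18 51 [0.0078 0.0092 0.0102] [0.18 0.19]
0.19 56 [0.0084 0.0098 0.0114] [0.19 0.2 ]
0.2 57 [0.008  0.01   0.0115] [0.2  0.21]
0.21 53 [0.008  0.0098 0.0112] [0.21 0.22]
0.22 181 [-0.0181  0.0014  0.0107] [0.22 0.23]
0.23 66 [-0.0166 -0.0015  0.0103] [0.23  0.232]
[0.561  0.5966]
```

View pics/w1.png

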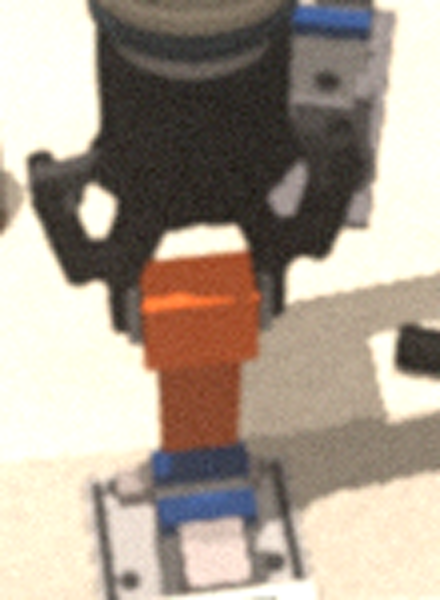

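The wedge hangs upright with its head centre at y' = -0.0046 and its tip at about z=0.115. I expect it to go tight at TCP z ≈ 0.105.

```bash
python3 - <<'E'
from util import *
from rig import manip,claw
Y3=np.array([*CY,0]);X3=np.array([*CX,0])
def rep(s):
    p=manip.current_position();f=manip.current_wrist_force();print(s,"y'",round(p@Y3,4),"x'",round(p@X3,4),"z",round(p[2],4),"F x' y' z",np.round([f@X3,f@Y3,f[2]],2),"t",manip.current_t(),flush=True)
rep("start")
g=manip.servo_line(cr(.578,-.0045,.128),vel=.06,until_force=5); rep(g)
if not g:
    g=manip.servo_line(cr(.578,-.0045,.095),vel=.012,until_force=6); rep(g)
c=snap("side","w2",(220,140,330,290),4)
E
```

```text
start y' -0.0051 x' 0.579 z 0.1762 F x' y' z [ 0.2  -0.93 -0.94] t 30.4833
False y' -0.0045 x' 0.5783 z 0.1282 F x' y' z [-0.5   0.29 -1.6 ] t 31.4167
True y' -0.004 x' 0.5783 z 0.104 F x' y' z [-0.31  1.12  3.68] t 33.2417
```

View pics/w2.png

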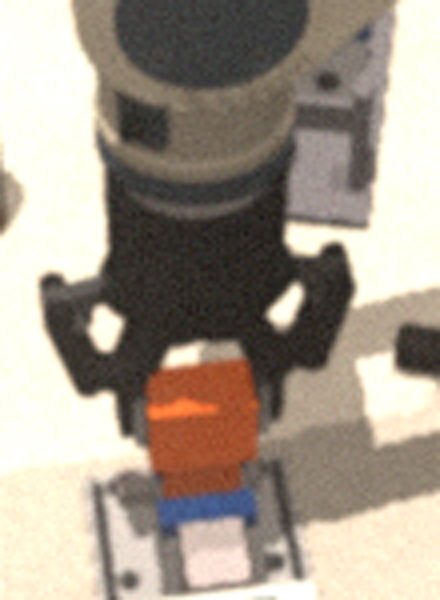

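It went tight at z=0.104, as predicted, with little side force. I'll press on in small steps and watch the forces.

```bash
python3 - <<'E'
from util import *
from rig import manip,claw
Y3=np.array([*CY,0]);X3=np.array([*CX,0])
def rep(s):
    F=[]
    for _ in range(4): F.append(manip.current_wrist_force());manip.dwell(.05)
    f=np.mean(F,0);p=manip.current_position();print(s,"y'",round(p@Y3,4),"z",round(p[2],4),"F",np.round([f@X3,f@Y3,f[2]],2),"t",manip.current_t(),flush=True);return f@Y3,f[2]
yp=-.0042;z=manip.current_position()[2]
fy,fz=rep("0")
for i in range(12):
    if fz>13: break
    z-=.0004
    if abs(fy)>3: yp+=.0003*np.sign(fy)
    manip.servo_line(cr(.578,yp,z),vel=.01); fy,fz=rep((i,round(yp,4),round(z,4)))
E
```

```text
0 y' -0.004 z 0.104 F [1.06 0.13 4.43] t 33.4917
(0, -0.0042, np.float64(0.1036)) y' -0.0041 z 0.104 F [0.16 1.63 5.49] t 33.9417
(1, -0.0042, np.float64(0.1032)) y' -0.0041 z 0.1038 F [-0.41  1.33  7.67] t 34.3917
(2, -0.0042, np.float64(0.1028)) y' -0.0041 z 0.1036 F [-0.91  1.28  9.94] t 34.8417
(3, -0.0042, np.float64(0.1024)) y' -0.0041 z 0.1035 F [-1.63  0.92 12.49] t 35.2917
(4, -0.0042, np.float64(0.102)) y' -0.0041 z 0.1034 F [-2.61  1.14 14.1 ] t 35.7417
```

Pressing at about 15 N, with the side force balanced at about 1 N. One last look before handing in.

```bash
python3 - <<'E'
from util import *
from rig import manip,claw
manip.dwell(.5)
f=manip.current_wrist_force();print(f,manip.current_gripper_width(),manip.current_t(),manip.current_position())
c=snap("side","w3",(220,180,330,290),5); W=cloud(c);P=W.reshape(-1,3);P=P[np.isfinite(P[:,0])];x,y=P[:,:2]@CX,P[:,:2]@CY
for lo in np.arange(.09,.17,.01):
    m=(abs(x-.578)<.013)&(abs(y)<.018)&(P[:,2]>lo)&(P[:,2]<lo+.01)
    if m.any():print(round(lo,3),m.sum(),np.round(np.percentile(y[m],[5,50,95]),4))
for xr in((.555,.562),(.594,.601)):
    m=(x>xr[0])&(x<xr[1])&(abs(y)<.035)&(P[:,2]>.084)&(P[:,2]<.095);print(xr,np.round(np.sort(y[m]),4))
snap("top","w3t")
E
```

```text
[-3.10611532  1.0656452  15.59936771] 0.5767700835389558 36.2417 [0.5650658  0.12420847 0.10335186]
0.09 60 [0.0063 0.0083 0.0161]
0.1 29 [0.0083 0.0094 0.0113]
0.11 43 [0.0091 0.0109 0.0126]
0.12 46 [0.0098 0.011  0.0124]
0.13 46 [0.0098 0.0113 0.0125]
0.14 49 [0.0094 0.0109 0.0127]
0.15 200 [-0.0156  0.0003  0.0115]
0.16 4 [-0.0052  0.0022  0.0105]
(0.555, 0.562) [-0.0124  0.0062  0.0069  0.0072  0.0088  0.0088  0.0098  0.01    0.0102
  0.0107  0.0128  0.0133  0.0135  0.0139  0.0158  0.0165  0.0166  0.017
  0.0173  0.0189  0.0189  0.0198  0.0207  0.0207  0.0211  0.0213  0.0213
  0.022   0.0221  0.0222  0.0222  0.0239]
(0.594, 0.601) [-0.0121 -0.0002  0.0004  0.0063  0.0065  0.0069  0.0081  0.0083  0.0088
  0.0105  0.0107  0.0116  0.012   0.0121  0.0132  0.0136  0.0149  0.0149
  0.0152  0.0156  0.0165  0.0167  0.0176  0.0184  0.0189  0.0199  0.0211
  0.0215  0.0215  0.0219  0.0219  0.0219  0.022   0.0225]
```

View pics/w3.png

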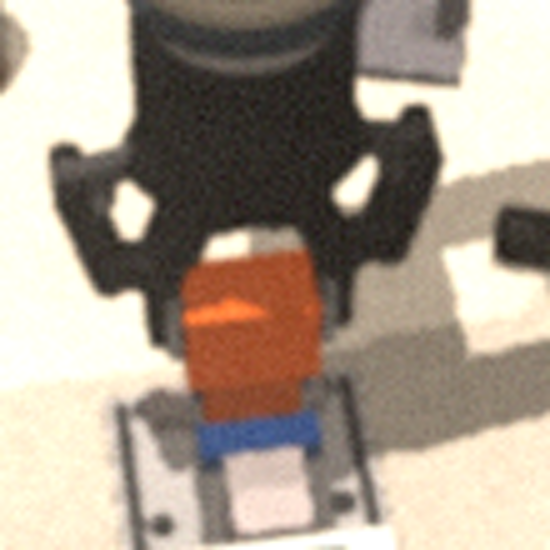

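View pics/w3t.png

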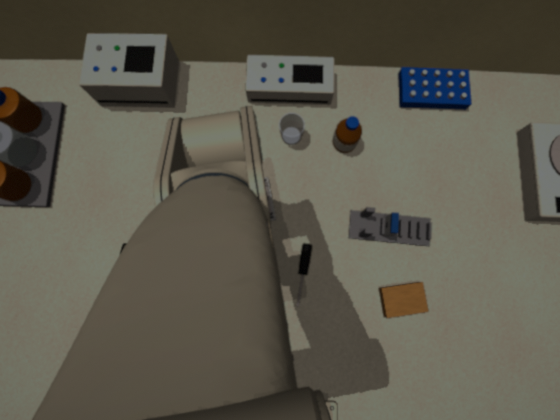

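The wedge sits upright between the two spacers, at around (255,340) in the side crop. Spacer 1 is still in the rack at (394,222) in the top view, and the bystanders I can see have not moved. The push is steady at about 15 N, so I'm handing in.

```bash
python3 - <<'E'
from rig import manip
manip.hand_in(); print(manip.current_t(),manip.current_wrist_force())
E
```

```text
the job is handed in; nothing more can be done
the job is handed in; nothing more can be done
```

I measured the gap at about 49 mm, so I stood two spacers in it: spacer 3 by the stop and spacer 2 against the nose. I pressed the wedge into the roughly 19 mm left between them, then handed in at about 36 s still gripping and pressing.

**Last checks:**
- **Press:** the push was a steady 15.6 N down, with about 1 N of side force across the gap and about 3 N along the face.
- **Depth:** the tip was about 46 mm deep and clear of the plate, which matches the measured gap. The wedge went tight where I predicted.
- **Alignment:** the wedge looked upright in the side view.
- **Other items:** spacer 1 is still in the rack, and the bystanders I could see had not moved. The arm hid the clear bottle and the jar in that last top picture.

**What disagreed:**
- **TCP height:** the first grasp closed on air because the real fingertips sat about 35 mm higher than the reported TCP and `manip.tip_reach` imply. I measured this in the pictures and corrected for it from then on.
- **Camera calibration:** the two cameras differed by about 3 mm in y on the stop and nose. I used the mean, and touching spacer 2 to the nose agreed with it.
- **Not seen directly:** the arm and wedge hid the contact between spacer 3 and the stop. I judge it tight from the force and stiffness readings only.

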